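# Shut the jig door and hold the mask holder against its buffer

### The job

On the mask loading jig, first push the hinged orange door shut until it snaps home on its ball catch. Then slide the mask holder along the jig plate up against the black sprung buffer on the shut door, square to it and centred between the two yellow lines, and press with a steady 10 N or so, never hard: it carries a glass mask. Finish while still holding it pressed there, flat on the plate, so that I can do up the clamp screws; leave the mask box, the screwdriver and the screw jar where they are.

Things in the scene. Friction and masses are not known exactly. Their poses are not given: they have to be found in the camera images.
- jig: fixed loading jig: aluminium plate 260 (x) by 460 (y), 12 thick, on the table, from x -130 to 130, y -250 to 210. Origin at table level; +y is the pressing direction, towards the door. Yellow lines along y at x = -68 and 68 (y -10 to 150). Posts at the door end: hinge post x 98 to 120, 82 high; catch post with brass ball x -126 to -106, 62 high, both about y 155 to 197
- door (a joint): angle of the orange end door about its upright hinge at jig (90, 176): 0 = fully shut, along jig x; grows to 1.1 rad as the free end (180 from the hinge, towards jig -x) swings to jig -y. It stays where left. Shutting it, the free end meets the catch's sprung brass ball at about 0.09 rad; about 4 N there pushes it past, then the ball snaps in and holds it at 0
- door_hinge (a point): point on the door's hinge axis, 14 above the table. x axis along the door, from the free end to the hinge; y axis square to the door, pointing away from its inner (buffer) side, i.e. jig +y when shut; z up
- door_push (a point): free spot on the door's inner face, good to push on: 150 from the hinge axis (30 from the free end), 6 from the door's mid-plane, 54 above the table. Axes as door_hinge. The door is 12 thick, its top 86 above the table; the buffer's edge is 30 from this spot
- buffer: black sprung pad, 60 wide, 30 high, 8 thick, on the door's inner face, 90 from the hinge (jig x = 0 when shut). Origin mid-face, 42 above the table; axes as door_hinge. Free, the face stands 34 from the door's mid-plane (jig y = 142 when shut); it yields along +y at 1.2 N per mm from 0 N, to a hard stop at 16 mm. Its red pointer over the green mark on the door's top shows about the right force
- holder: mask holder sled, about 0.6 kg, on the jig plate: dark steel plate 120 by 120 by 10 with an amber glass mask, an aluminium front wall along its +y edge (120 wide, 10 thick, outer face at y = 60, top 58 above the underside) and a blue handle. Origin at the middle of the underside; its +y side goes against the buffer
- holder_grip (a point): point in the blue handle block of the holder, 38 above the holder's underside, 40 behind its origin (y = -40). The block is 60 long (x), 14 thick (y), from 10 to 55 above the underside; pinch it from above across its 14 mm. Axes as the holder's
- mask_box: black mask box, 150 by 150 by 32, lying on the table beyond the -y end of the jig; to be left alone. Origin at the middle of the underside
- driver: screwdriver lying on the table on the far side of the jig; to be left alone. 200 long, origin under its middle, handle towards its -x
- screw_jar: small amber jar with white cap, 50 wide, 55 high, on the table on the far side of the jig; to be left alone. Origin at the middle of the underside
Things that resemble listed ones, but are neither listed nor needed, are in the scene too. Of the things that look like the holder, the middle-sized one is meant.

How it is judged:
By the outcome, as a careful person would: the job done as asked, in the order asked, and still so for the second after the job is handed in, while the arm keeps its last pose, push and grip.
It also fails if it takes over 64 s, if anything falls off the work surface, if the arm or the gripper's body presses on something with over 40 N, if the wrist force passes 120 N, or if a joint passes its speed limit or range.

### The arm

A 7-joint arm with a two-finger parallel gripper is mounted at the origin on the work surface. World frame = base frame: x ahead of the robot, y to its left, z up, the work surface at z = 0. Lengths are in m, angles in degrees, forces in N, time in s.
With the tool pointing down it reaches from about 0.425 to 0.875 m from the base axis. Payload 4.7 kg.
Tool frame: the origin (TCP) lies between the finger pads; the fingertips stand 8 mm ahead of it and the grasp point (between the pads) lies 11 mm behind it (env.tip_extent is the distance from the TCP to the fingertips, in m); z points along the fingers, y is the line along which they close (so a half turn about z gives the same grasp; the last joint's range is limited). The gripper opens to 87 mm and grips with 3 to 60 N. Pads are 19 mm wide; open, the fingers measure 117 mm over their backs; the gripper's body (75 mm by 190 mm) begins 51 mm behind the grasp point.
Start: joints at [68.474, 18.392, -4.016, 83.108, 1.295, 78.541, -3.26], TCP at [0.247, -0.601, 0.231] pointing down, gripper open.
Joint ranges: [-163.93, 163.93], [-17.29, 119.83], [-79.2, 71.16], [3.27, 140.29], [-89.18, 269.18], [5.43, 117.66], [-154.24, 154.24]. Speed limits (degrees/s): [147.25, 147.25, 180, 180, 180, 180, 180].

### API

Orientations are given as [roll, pitch, yaw] about the fixed x, y, z axes, in that order (R = Rz(yaw) Ry(pitch) Rx(roll)).
In Python, from cell import sensors, vision, workorder, env gives the robot as it stands.
- The arm moves only by the tool drive_tool, never from a script. Its argument "moves" is a list of rows, each an object of numbers: "x", "y", "z": the shift along the tool's x, y, z in mm; "rx", "ry", "rz": the turn, a rotation vector about the tool's x, y, z in rad; "fingers": the closure, from -1 (fully open) to 1 (shut). In form: [{"x": .., "y": .., "z": .., "rx": .., "ry": .., "rz": .., "fingers": ..}, ...]. A call has 1 to 20 rows; each row is the pose to reach, as a shift and turn from the pose commanded when the call began, along the tool's axes at that moment; what a row does not reach only later rows make up. A row lasts 1/8 s, in which the tool goes at most 62.5 mm and 10.7 degrees, less where a joint would pass 70% of its speed; a pose out of reach is approached as far as the arm can. A call with a gripper value outside its range is refused whole. The fingers move at their own pace and stop on an object; "force" is the grip in N (left out, the last holds). Time passes only in rows, so rows that repeat a pose let the fingers close. It gives the time, the measured TCP pose, the force, the opening and the grip force at its end, in the units of the state.
- sensors.get_obs(): the state, without advancing time (a new reading comes with each control period).
- vision.read_camera(name): name is "scene" or "side" or "wrist"; returns a dict with "image" (480x640x3 uint8, red, green, blue), "fx", "fy", "cx", "cy" (pixels), "R" (3x3) and "t" (3): a world point X has camera coordinates R X + t. Camera axes: x right, y down, z forward; pixel columns grow to the right and rows downward; lengths in m; the calibration is good to about 2 mm. The wrist camera is an equidistant fisheye: a pixel r from the principal point sees the ray r / f radians off the axis. A picture is of the moment at which its call begins. There is no depth.
- workorder.sign_off(): hands the job in; it is judged then, once.
The state is a dict: "time_s": time; "qpos": joint angles; "joint_velocities": joint speeds; "effort": joint torques, N m; "tool_pos": TCP position; "tool_rot": TCP orientation; "force": force on the tool from outside, world axes, zero at the start; "wrist_torque": the same for the moment, N m; "grip_width": finger opening in m; "grasp_force": force on a finger pad.
Only numpy, scipy, OpenCV 4.12 (cv2) and the standard library are available. Lean on these libraries where they do the work, as an engineer would, in place of code of your own. Each camera call takes 0.05 s, during which the arm holds its last target. There are 200 camera calls.

## Working session

There is one attempt and no reset: what is moved stays moved. The work goes in short steps, Python scripts to look and compute and a tool call to move; the robot and the scene stay as the last step left them, time stands still between calls to the robot, and variables do not carry over. Pictures are saved under pics/ and viewed, at most 10 in all, crops included, and the job is handed in when it is done.

Besides the shell and the picture viewer there is one more tool, called in YAML: its name, and indented under it one key for each argument. drive_tool: Moves the arm, as the interface text tells. Its arguments: {"type":"object","properties":{"moves":{"type":"array"},"force":{"type":"number"}},"required":["moves"]}

```bash
mkdir -p pics; ls; python3 - <<'E'
from cell import sensors, vision, workorder, env
import cv2, numpy as np
o=sensors.get_obs(); print({k:np.round(v,3) for k,v in o.items()})
for n in ("scene","side"):
    c=vision.read_camera(n); np.savez(f"pics/{n}0.npz",**c)
    cv2.imwrite(f"pics/{n}0.png",c["image"][...,::-1]); print(n,c["fx"],c["fy"],c["cx"],c["cy"],np.round(c["R"],3).tolist(),np.round(c["t"],3), np.round(-c["R"].T@c["t"],3))
E
```

```text
pics
{'time_s': np.float64(0.0), 'qpos': array([68.475, 18.44 , -4.017, 83.173,  1.295, 78.54 , -3.26 ]), 'joint_velocities': array([-0.022, -0.007,  0.05 ,  0.007,  0.068,  0.024,  0.007]), 'effort': array([-1.0000e-03, -4.9129e+01, -4.0400e-01, -3.1253e+01, -6.4000e-02,
        4.4000e-02,  0.0000e+00]), 'tool_pos': array([ 0.247, -0.601,  0.229]), 'tool_rot': array([-1.79892e+02,  5.00000e-03,  2.23370e+01]), 'force': array([0.34 , 0.426, 0.232]), 'wrist_torque': array([ 0.034, -0.   ,  0.005]), 'grasp_force': np.float64(0.0), 'grip_width': np.float64(0.087)}
scene 463.4667854497534 463.4667854497534 311.1411692284116 230.3409837561478 [[-0.198, 0.98, -0.002], [0.621, 0.124, -0.774], [-0.758, -0.154, -0.634]] [ 0.18  -0.267  1.453] [1.303 0.082 0.715]
side 557.2242954881577 557.2242954881577 322.0101076599742 246.79172415682967 [[-0.977, -0.213, 0.013], [-0.124, 0.517, -0.847], [0.173, -0.829, -0.532]] [0.535 0.153 1.036] [0.362 0.894 0.674]
```

View pics/scene0.png

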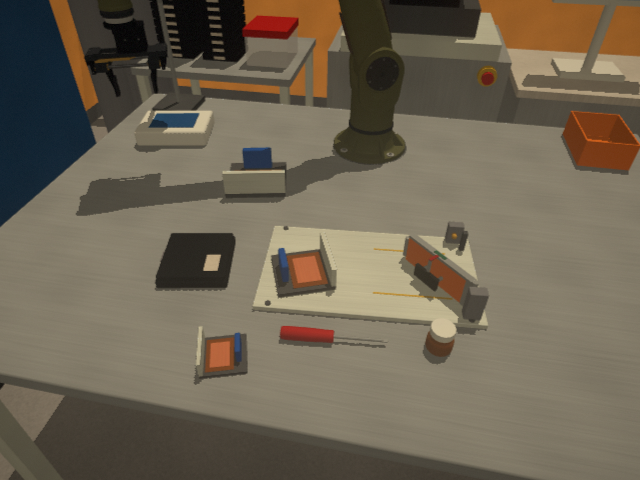

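View pics/side0.png

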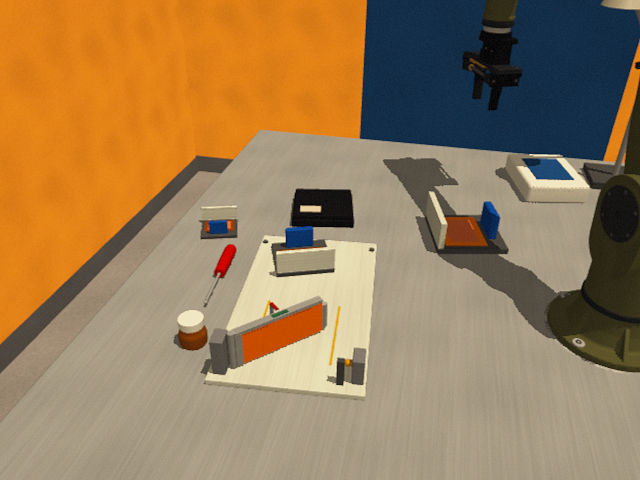

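The scene view shows three holder-like things: a large one at (255,175), the one on the jig plate at (303,268), and a small one at (222,353). The one on the plate looks middle-sized, and I'll check that by measuring. The side view shows the same three at (465,230), (305,255) and (220,222), with the door ajar at (280,330). Next I'll measure and take an enlarged crop.

```bash
cat > h.py <<'E'
import numpy as np, cv2
def load(n):
    d=np.load(f"pics/{n}.npz"); return {k:d[k] for k in d}
def ray(c,uv):
    uv=np.atleast_2d(uv).astype(float)
    d=np.c_[(uv[:,0]-c["cx"])/c["fx"],(uv[:,1]-c["cy"])/c["fy"],np.ones(len(uv))]
    return -c["R"].T@c["t"], d@c["R"]
def plane(c,uv,z):
    o,d=ray(c,uv); return o+d*((z-o[2])/d[:,2])[:,None]
def tri(c1,p1,c2,p2):
    o1,d1=ray(c1,p1); o2,d2=ray(c2,p2); d1=d1[0];d2=d2[0]
    s=np.linalg.lstsq(np.c_[d1,-d2],o2-o1,rcond=None)[0]
    a,b=o1+s[0]*d1,o2+s[1]*d2; return (a+b)/2,np.linalg.norm(a-b)
def proj(c,X):
    p=np.atleast_2d(X)@c["R"].T+c["t"]; return np.c_[p[:,0]/p[:,2]*c["fx"]+c["cx"],p[:,1]/p[:,2]*c["fy"]+c["cy"]]
def biggest(m,k=0):
    n=sorted(cv2.findContours(m.astype(np.uint8),cv2.RETR_EXTERNAL,cv2.CHAIN_APPROX_NONE)[0],key=cv2.contourArea)[::-1]; return n[k][:,0]
E
python3 - <<'E'
from h import *
for n in ("scene0","side0"):
    c=load(n); im=c["image"]; hsv=cv2.cvtColor(im,cv2.COLOR_RGB2HSV)
    for uv in ([(350,300),(120,200),(303,268),(254,155)] if n=="scene0" else [(300,300),(150,150),(300,237)]): print(n,uv,im[uv[1],uv[0]],hsv[uv[1],uv[0]])
    blue=(hsv[...,0]>105)&(hsv[...,0]<125)&(hsv[...,1]>150)&(hsv[...,2]>60)
    ct=cv2.findContours(blue.astype(np.uint8),cv2.RETR_EXTERNAL,cv2.CHAIN_APPROX_NONE)[0]
    print([cv2.boundingRect(k) for k in ct if cv2.contourArea(k)>40])
    m=(im[...,0].astype(int)>150)&(im[...,0].astype(int)-im[...,2]>12)&(hsv[...,1]<90)
    k=biggest(m, 0); print(cv2.boundingRect(k),cv2.contourArea(k))
    P=plane(c,k,0.012)[:,:2].astype(np.float32); r=cv2.minAreaRect(P); print("plate",r,cv2.boxPoints(r).round(4).tolist())
a=load("scene0")["image"][220:330,250:500]; b=load("side0")["image"][215:395,195:395]
a=cv2.resize(a,None,fx=3.2,fy=3.2,interpolation=3)[...,::-1]
b=cv2.resize(b,None,fx=3,fy=3,interpolation=3)[...,::-1]
cv2.imwrite("pics/ca.png",a); cv2.imwrite("pics/cb.png",b)
E
```

```text
scene0 (350, 300) [189 178 144] [ 23  61 189]
scene0 (120, 200) [77 72 63] [19 46 77]
scene0 (303, 268) [187 105  65] [ 10 166 187]
scene0 (254, 155) [38 49 70] [110 117  70]
[]
(252, 226, 207, 112) 12826.0
plate ((0.5893918871879578, 0.03243285417556763), (0.29812440276145935, 0.4058109223842621), 5.193410396575928) [[0.42260000109672546, 0.22100000083446503], [0.4593000113964081, -0.18310000002384186], [0.7562000155448914, -0.15610000491142273], [0.7195000052452087, 0.24799999594688416]]
side0 (300, 300) [229 221 178] [ 25  57 229]
side0 (150, 150) [229 131  20] [ 16 233 229]
side0 (300, 237) [13 48 99] [108 222  99]
[(286, 226, 27, 22), (209, 220, 19, 14), (481, 202, 19, 37)]
(0, 130, 640, 350) 161569.0
plate ((0.41700971126556396, -0.14117038249969482), (1.3425064086914062, 1.1725643873214722), 89.95309448242188) [[-0.16979999840259552, -0.8119000196456909], [1.0026999711990356, -0.8129000067710876], [1.0038000345230103, 0.5296000242233276], [-0.16869999468326569, 0.5306000113487244]]
```

View pics/ca.png

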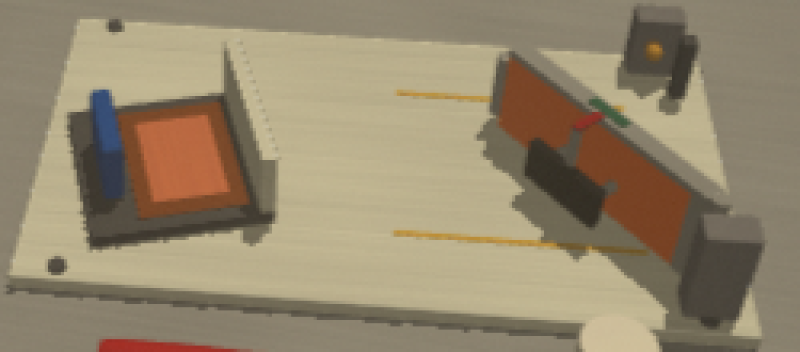

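View pics/cb.png

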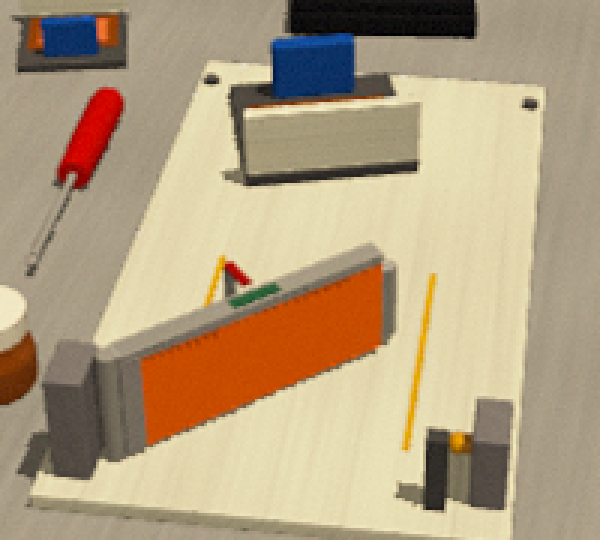

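The crops confirm that the holder on the plate carries an orange mask, with its front wall facing the door and its handle at crop A (107,145). The door is ajar with its free end at crop A (510,55), and the buffer is at (565,180). Next I'll compute the poses and sizes, including the decoys.

```bash
cat > m.py <<'E'
from h import *
from scipy.optimize import least_squares
S,D=load("scene0"),load("side0")
A=lambda x,y:np.array([250+(x+.5)/3.2-.5,220+(y+.5)/3.2-.5]); B=lambda x,y:np.array([195+(x+.5)/3-.5,215+(y+.5)/3-.5])
# jig corners (jig frame mm) : views
pts=[((130,-250),S,A(10,277)),((-130,-250),S,A(80,20)),((130,210),S,A(757,335)),((130,-250),D,B(208,62)),((-130,-250),D,B(545,88)),((130,210),D,B(30,495)),((-130,210),D,B(512,540))]
def w(p,q): # q x,y,yaw
    c,s=np.cos(q[2]),np.sin(q[2]); p=np.atleast_2d(p)/1000; return np.c_[q[0]+c*p[:,0]-s*p[:,1],q[1]+s*p[:,0]+c*p[:,1]]
def res(q): return np.concatenate([plane(c,uv,.012)[0,:2]-w(j,q)[0] for j,c,uv in pts])
f=least_squares(res,[.6,.03,.05]); J=f.x
if __name__=="__main__":
    print("jig",J,np.degrees(J[2])); print((res(J).reshape(-1,2)*1000).round(1))
    print("tri corners",tri(S,A(10,277),D,B(208,62)),tri(S,A(80,20),D,B(545,88)))
    def rep(n,a,b):
        X,e=tri(S,A(*a),D,B(*b)); d=X[:2]-J[:2]; c,s=np.cos(J[2]),np.sin(J[2])
        print(n,X.round(4),"gap",round(e*1e3,1),"jig mm",(1e3*np.array([c*d[0]+s*d[1],-s*d[0]+c*d[1]])).round(1)); return X
    a=rep("wall top -x",(240,38),(420,102)); b=rep("wall top +x",(278,157),(244,108)); print("width",np.linalg.norm(a-b),np.degrees(np.arctan2(*(b-a)[1::-1])))
    a=rep("handle back -x",(92,92),(350,35)); b=rep("handle back +x",(104,152),(272,40)); print("len",np.linalg.norm(a-b),np.degrees(np.arctan2(*(b-a)[1::-1])))
    rep("door top free end outer",(527,48),(376,242)); rep("door top green -x",(590,98),(278,284)); rep("hingepost top",(762,218),(45,378))
    # decoy scale from raw pixels: wall widths
    for n,c,p in (("big",S,[(224,172),(286,172)]),("small",D,[(201,207),(237,207)])):
        P=plane(c,p,.06 if n=="big" else .035); print(n,"wall width",np.linalg.norm(P[0]-P[1]))
E
python3 m.py
```

```text
jig [0.56690406 0.07904148 0.09448983] 5.41386845532415
[[-0.   1. ]
 [ 2.6  2.3]
 [-0.8 -4.9]
 [-1.7  1.7]
 [-0.2  3.4]
 [-0.5 -0.8]
 [ 0.6 -2.9]]
tri corners (array([ 0.71880137, -0.15707984,  0.01100252]), np.float64(0.0004576634351595546)) (array([ 0.4612315 , -0.18066931,  0.01037188]), np.float64(0.0007803567289230441))
wall top -x [ 0.5319 -0.0456  0.071 ] gap 0.2 jig mm [ -46.6 -120.8]
wall top +x [ 0.6438 -0.0025  0.0748] gap 3.2 jig mm [ 68.8 -88.4]
width 0.11994039138481156 21.05114997777143
handle back -x [ 0.6005 -0.132   0.0658] gap 1.1 jig mm [  13.5 -213.3]
handle back +x [ 0.6536 -0.1107  0.0659] gap 0.0 jig mm [  68.4 -197. ]
len 0.05726393562973027 21.911770834710644
door top free end outer [0.5232 0.143  0.09  ] gap 6.8 jig mm [-37.4  67.8]
door top green -x [0.5675 0.1856 0.0878] gap 0.4 jig mm [ 10.6 106.1]
hingepost top [0.6613 0.285  0.0899] gap 10.2 jig mm [113.4 196.1]
big wall width 0.16341227672736303
small wall width 0.08675204368491861
```

The plate holder's wall measures 120 mm, against 163 and 87 mm for the decoys, so it is the middle-sized one. The handle top is at 0.066, as expected. I'll refine the jig from its yellow lines and plan the door push.

```bash
cat > mv.py <<'E'
import json,os
import numpy as np
from scipy.spatial.transform import Rotation as R
# commanded pose kept in cmd.json : x,y,z(m), yaw(deg), tool down
def T(p): return R.from_euler("xyz",[180,0,p[3]],degrees=True)
def plan(wps,save=False):
    c=json.load(open("cmd.json")) if os.path.exists("cmd.json") else [0.247,-0.601,0.231,22.337]
    for p in wps:
        d=T(c).inv().apply((np.array(p[:3])-c[:3])*1000); print({"x":round(d[0]),"y":round(d[1]),"z":round(d[2]),"rz":round(float((T(c).inv()*T(p)).as_rotvec()[2]),3)})
def done(x,y,z,rz):  # update by row actually sent
    c=json.load(open("cmd.json")) if os.path.exists("cmd.json") else [0.247,-0.601,0.231,22.337]
    n=np.array(c[:3])+T(c).apply([x,y,z])/1000; r=(T(c)*R.from_rotvec([0,0,rz])).as_euler("xyz",degrees=True)
    json.dump([*n,r[2]],open("cmd.json","w")); print("cmd",n.round(4),r[2].round(2))
E
cat > jig.py <<'E'
import numpy as np
J=np.load("jig.npy")
def jw(x,y):
    c,s=np.cos(J[2]),np.sin(J[2]); return np.array([J[0]+(c*x-s*y)/1e3,J[1]+(s*x+c*y)/1e3])
def wj(X,Y):
    c,s=np.cos(J[2]),np.sin(J[2]); dx,dy=X-J[0],Y-J[1]; return 1e3*np.array([c*dx+s*dy,-s*dx+c*dy])
def doorpush(a,off,along=150,z=.05): # TCP pose with leading face off mm short of door inner face (15 half finger)
    n=np.array([-np.sin(a),np.cos(a)]); p=np.array([90,176])-along*np.array([np.cos(a),np.sin(a)])-(6+15+off)*n
    return [*jw(*p),z,np.degrees(J[2]+a)]
E
python3 - <<'E'
from m import *
np.save("jig.npy",J)
from jig import *
for n,c in (("scene",S),("side",D)):
    hsv=cv2.cvtColor(c["image"],cv2.COLOR_RGB2HSV); m=(hsv[...,0]>15)&(hsv[...,0]<28)&(hsv[...,1]>120)&(hsv[...,2]>100)
    v,u=np.nonzero(m); P=plane(c,np.c_[u,v],.012); j=np.array([wj(*p[:2]) for p in P])
    for s in (-68,68):
        k=(abs(j[:,0]-s)<12)&(j[:,1]>-25)&(j[:,1]<160); q=j[k]
        if len(q)>8:
            vx,vy,x0,y0=cv2.fitLine(q.astype(np.float32),cv2.DIST_HUBER,0,.01,.01).ravel(); vx,vy=(vx,vy) if vy>0 else (-vx,-vy)
            print(n,s,"x at y=50:",round(float(x0+(50-y0)*vx/vy),1),"tilt deg",round(float(np.degrees(-vx/vy)),2),"y",q[:,1].min().round(1),q[:,1].max().round(1),len(q))
from mv import plan
plan([doorpush(.7,25,z=.2),doorpush(.7,25),doorpush(.6,0),doorpush(.3,0),doorpush(.12,0),doorpush(0.05,0),doorpush(0,0),doorpush(0,25),doorpush(0,25,z=.2)])
print(doorpush(.7,25))
E
```

```text
scene -68 x at y=50: -68.8 tilt deg 0.28 y -8.7 148.3 45
scene 68 x at y=50: 67.3 tilt deg -0.22 y -10.7 146.8 127
side -68 x at y=50: -67.2 tilt deg -0.14 y -10.7 147.2 137
side 68 x at y=50: 68.8 tilt deg -0.17 y -10.9 38.4 40
{'x': 572, 'y': -548, 'z': 31, 'rz': -0.405}
{'x': 572, 'y': -548, 'z': 181, 'rz': -0.405}
{'x': 555, 'y': -585, 'z': 181, 'rz': -0.305}
{'x': 542, 'y': -628, 'z': 181, 'rz': -0.005}
{'x': 540, 'y': -655, 'z': 181, 'rz': 0.175}
{'x': 541, 'y': -666, 'z': 181, 'rz': 0.245}
{'x': 542, 'y': -673, 'z': 181, 'rz': 0.295}
{'x': 535, 'y': -649, 'z': 181, 'rz': 0.295}
{'x': 535, 'y': -649, 'z': 31, 'rz': 0.295}
[np.float64(0.567621070605458), np.float64(0.12349202063260226), 0.05, np.float64(45.520914114481776)]
```

drive_tool:
  moves:
    - {"x": 60,"y": -55,"z": 3,"rz": -0.04,"fingers": 1}
    - {"x": 100,"y": -95,"z": 6,"rz": -0.08,"fingers": 1}
    - {"x": 140,"y": -135,"z": 9,"rz": -0.12,"fingers": 1}
    - {"x": 180,"y": -175,"z": 12,"rz": -0.16,"fingers": 1}
    - {"x": 220,"y": -215,"z": 15,"rz": -0.2,"fingers": 1}
    - {"x": 260,"y": -250,"z": 18,"rz": -0.24,"fingers": 1}
    - {"x": 300,"y": -288,"z": 21,"rz": -0.28,"fingers": 1}
    - {"x": 340,"y": -326,"z": 24,"rz": -0.32,"fingers": 1}
    - {"x": 380,"y": -364,"z": 27,"rz": -0.36,"fingers": 1}
    - {"x": 420,"y": -402,"z": 31,"rz": -0.405,"fingers": 1}
    - {"x": 460,"y": -440,"z": 31,"rz": -0.405,"fingers": 1}
    - {"x": 500,"y": -479,"z": 31,"rz": -0.405,"fingers": 1}
    - {"x": 540,"y": -517,"z": 31,"rz": -0.405,"fingers": 1}
    - {"x": 572,"y": -548,"z": 31,"rz": -0.405,"fingers": 1}
    - {"x": 572,"y": -548,"z": 31,"rz": -0.405,"fingers": 1}
    - {"x": 572,"y": -548,"z": 31,"rz": -0.405,"fingers": 1}

```text
invalid input at $.moves[0]: expected keys x, y, z, rx, ry, rz, fingers
```

```bash
python3 - <<'E'
from mv import *; from jig import *
done(572,-548,31,-.405)
plan([doorpush(.7,25),doorpush(.7,5),doorpush(.6,0),doorpush(.4,0),doorpush(.2,0),doorpush(.12,0),doorpush(0.05,0),doorpush(0,0)])
from cell import vision
c=vision.read_camera("wrist"); np.savez("pics/w1.npz",**c)
import cv2; cv2.imwrite("pics/w1.png",c["image"][...,::-1])
E
```

```text
cmd [0.5678 0.1233 0.2   ] 45.54
{'x': 0, 'y': 0, 'z': 150, 'rz': 0.0}
{'x': 0, 'y': -20, 'z': 150, 'rz': 0.0}
{'x': -1, 'y': -40, 'z': 150, 'rz': 0.1}
{'x': 1, 'y': -71, 'z': 150, 'rz': 0.3}
{'x': 8, 'y': -100, 'z': 150, 'rz': 0.5}
{'x': 13, 'y': -111, 'z': 150, 'rz': 0.58}
{'x': 18, 'y': -120, 'z': 150, 'rz': 0.65}
{'x': 22, 'y': -127, 'z': 150, 'rz': 0.7}
```

View pics/w1.png

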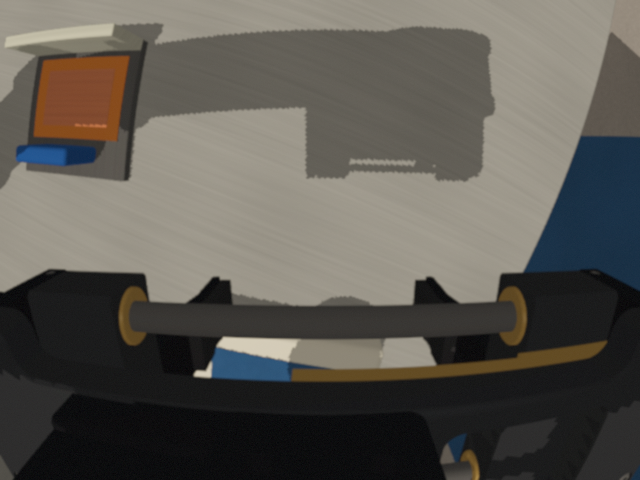

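The call was refused because rows need all the keys, so this wrist picture is still from the start pose. It shows the large decoy at (85,100), with the fingers at the bottom. I'll resend the move.

drive_tool:
  moves:
    - {"x": 60,"y": -55,"z": 3,"rx": 0,"ry": 0,"rz": -0.04,"fingers": 1}
    - {"x": 100,"y": -95,"z": 6,"rx": 0,"ry": 0,"rz": -0.08,"fingers": 1}
    - {"x": 140,"y": -135,"z": 9,"rx": 0,"ry": 0,"rz": -0.12,"fingers": 1}
    - {"x": 180,"y": -175,"z": 12,"rx": 0,"ry": 0,"rz": -0.16,"fingers": 1}
    - {"x": 220,"y": -215,"z": 15,"rx": 0,"ry": 0,"rz": -0.2,"fingers": 1}
    - {"x": 260,"y": -250,"z": 18,"rx": 0,"ry": 0,"rz": -0.24,"fingers": 1}
    - {"x": 300,"y": -288,"z": 21,"rx": 0,"ry": 0,"rz": -0.28,"fingers": 1}
    - {"x": 340,"y": -326,"z": 24,"rx": 0,"ry": 0,"rz": -0.32,"fingers": 1}
    - {"x": 380,"y": -364,"z": 27,"rx": 0,"ry": 0,"rz": -0.36,"fingers": 1}
    - {"x": 420,"y": -402,"z": 31,"rx": 0,"ry": 0,"rz": -0.405,"fingers": 1}
    - {"x": 460,"y": -440,"z": 31,"rx": 0,"ry": 0,"rz": -0.405,"fingers": 1}
    - {"x": 500,"y": -479,"z": 31,"rx": 0,"ry": 0,"rz": -0.405,"fingers": 1}
    - {"x": 540,"y": -517,"z": 31,"rx": 0,"ry": 0,"rz": -0.405,"fingers": 1}
    - {"x": 572,"y": -548,"z": 31,"rx": 0,"ry": 0,"rz": -0.405,"fingers": 1}
    - {"x": 572,"y": -548,"z": 31,"rx": 0,"ry": 0,"rz": -0.405,"fingers": 1}
    - {"x": 572,"y": -548,"z": 31,"rx": 0,"ry": 0,"rz": -0.405,"fingers": 1}

```text
time_s: 2.15
tool_pos: [0.5675, 0.1222, 0.199]
tool_rot: [-180.0, 0.1, 45.5]
force: [-0.3, -1.0, -0.9]
grip_width: 0.0002
grasp_force: 0.0
```

drive_tool:
  moves:
    - {"x": 0,"y": 0,"z": 50,"rx": 0,"ry": 0,"rz": 0,"fingers": 1}
    - {"x": 0,"y": 0,"z": 95,"rx": 0,"ry": 0,"rz": 0,"fingers": 1}
    - {"x": 0,"y": 0,"z": 130,"rx": 0,"ry": 0,"rz": 0,"fingers": 1}
    - {"x": 0,"y": 0,"z": 150,"rx": 0,"ry": 0,"rz": 0,"fingers": 1}
    - {"x": 0,"y": -10,"z": 150,"rx": 0,"ry": 0,"rz": 0,"fingers": 1}
    - {"x": 0,"y": -20,"z": 150,"rx": 0,"ry": 0,"rz": 0,"fingers": 1}
    - {"x": 0,"y": -30,"z": 150,"rx": 0,"ry": 0,"rz": 0.05,"fingers": 1}
    - {"x": -1,"y": -40,"z": 150,"rx": 0,"ry": 0,"rz": 0.1,"fingers": 1}
    - {"x": 0,"y": -56,"z": 150,"rx": 0,"ry": 0,"rz": 0.2,"fingers": 1}
    - {"x": 1,"y": -71,"z": 150,"rx": 0,"ry": 0,"rz": 0.3,"fingers": 1}
    - {"x": 4,"y": -86,"z": 150,"rx": 0,"ry": 0,"rz": 0.4,"fingers": 1}
    - {"x": 8,"y": -100,"z": 150,"rx": 0,"ry": 0,"rz": 0.5,"fingers": 1}
    - {"x": 8,"y": -100,"z": 150,"rx": 0,"ry": 0,"rz": 0.5,"fingers": 1}

```text
time_s: 3.78
tool_pos: [0.502, 0.2009, 0.0513]
tool_rot: [180.0, -0.2, 17.1]
force: [0.3, -0.1, -0.4]
grip_width: 0.0005
grasp_force: 0.0
```

drive_tool:
  moves:
    - {"x": 2,"y": -8,"z": 0,"rx": 0,"ry": 0,"rz": 0.06,"fingers": 1}
    - {"x": 3,"y": -12,"z": 0,"rx": 0,"ry": 0,"rz": 0.1,"fingers": 1}
    - {"x": 3,"y": -12,"z": 0,"rx": 0,"ry": 0,"rz": 0.1,"fingers": 1}

```text
time_s: 4.15
tool_pos: [0.502, 0.2113, 0.0503]
tool_rot: [180.0, -0.1, 11.3]
force: [-0.4, -0.7, 0.3]
grip_width: 0.0005
grasp_force: 0.0
```

```bash
python3 - <<'E'
from mv import *; from jig import *
done(8,-100,150,.5);done(3,-12,0,.1)
plan([doorpush(0.05,0),doorpush(0,0),doorpush(0,-3)])
from cell import sensors;o=sensors.get_obs();print(o["force"],wj(*o["tool_pos"][:2]))
E
```

```text
cmd [0.502 0.199 0.05 ] 16.89
cmd [0.5014 0.2114 0.05  ] 11.16
{'x': -5, 'y': -10, 'z': 0, 'rz': 0.05}
{'x': -6, 'y': -18, 'z': 0, 'rz': 0.1}
{'x': -5, 'y': -21, 'z': 0, 'rz': 0.1}
[-0.41630191 -0.73629846  0.3402249 ] [-52.17962324 137.77253625]
```

drive_tool:
  moves:
    - {"x": -2,"y": -5,"z": 0,"rx": 0,"ry": 0,"rz": 0.025,"fingers": 1}
    - {"x": -5,"y": -10,"z": 0,"rx": 0,"ry": 0,"rz": 0.05,"fingers": 1}
    - {"x": -6,"y": -14,"z": 0,"rx": 0,"ry": 0,"rz": 0.08,"fingers": 1}
    - {"x": -6,"y": -18,"z": 0,"rx": 0,"ry": 0,"rz": 0.1,"fingers": 1}
    - {"x": -6,"y": -18,"z": 0,"rx": 0,"ry": 0,"rz": 0.1,"fingers": 1}

```text
time_s: 4.78
tool_pos: [0.4916, 0.2282, 0.0496]
tool_rot: [-180.0, 0.0, 5.5]
force: [-0.2, 0.1, 0.3]
grip_width: 0.0005
grasp_force: 0.2
```

```bash
python3 - <<'E'
from mv import *; from jig import *
done(-6,-18,0,.1)
plan([doorpush(0,0),doorpush(0,-3)])
from cell import sensors;o=sensors.get_obs();print(o["force"],wj(*o["tool_pos"][:2]))
E
```

```text
cmd [0.492  0.2279 0.05  ] 5.43
{'x': 0, 'y': 0, 'z': 0, 'rz': 0.0}
{'x': 0, 'y': -3, 'z': 0, 'rz': 0.0}
[-0.24582748  0.08763347  0.30325678] [-60.85000807 155.55783886]
```

drive_tool:
  moves:
    - {"x": 0,"y": -1,"z": 0,"rx": 0,"ry": 0,"rz": 0,"fingers": 1}
    - {"x": 0,"y": -2,"z": 0,"rx": 0,"ry": 0,"rz": 0,"fingers": 1}
    - {"x": 0,"y": -2,"z": 0,"rx": 0,"ry": 0,"rz": 0,"fingers": 1}

```text
time_s: 5.15
tool_pos: [0.4916, 0.2284, 0.0494]
tool_rot: [179.9, 0.1, 5.4]
force: [-1.1, -4.1, 4.7]
grip_width: 0.0002
grasp_force: 2.8
```

drive_tool:
  moves:
    - {"x": 0,"y": -1,"z": 0,"rx": 0,"ry": 0,"rz": 0,"fingers": 1}
    - {"x": 0,"y": -3,"z": 0,"rx": 0,"ry": 0,"rz": 0,"fingers": 1}
    - {"x": 0,"y": -3,"z": 0,"rx": 0,"ry": 0,"rz": 0,"fingers": 1}

```text
time_s: 5.52
tool_pos: [0.4915, 0.2285, 0.0494]
tool_rot: [179.6, 0.1, 5.3]
force: [-2.2, -10.7, 8.6]
grip_width: 0.0006
grasp_force: 6.0
```

```bash
python3 - <<'E'
from mv import *; from jig import *
done(0,-2,0,0);done(0,-3,0,0)
from cell import sensors;o=sensors.get_obs();print(o["force"],wj(*o["tool_pos"][:2]))
a=np.radians(21.4); g=[.6245,-.116]
p=doorpush(0,25)
q=[*p[:2],.15,p[3]]
h=[*g,.15,21.4]
plan([p,q,h]); 
E
```

```text
cmd [0.4919 0.2299 0.05  ] 5.43
cmd [0.4916 0.2328 0.05  ] 5.43
[ -2.2334633  -10.69119311   8.64952285] [-60.93682172 155.87034634]
{'x': 0, 'y': 30, 'z': 0, 'rz': 0.0}
{'x': 0, 'y': 30, 'z': -100, 'rz': 0.0}
{'x': 99, 'y': 360, 'z': -100, 'rz': -0.279}
```

Door stop found at 10 N, with the leading face at jig y ≈ 171 against 170 expected, so the door is shut. I'll back off and go above the handle.

drive_tool:
  moves:
    - {"x": 0,"y": 15,"z": 0,"rx": 0,"ry": 0,"rz": 0,"fingers": 1}
    - {"x": 0,"y": 30,"z": 0,"rx": 0,"ry": 0,"rz": 0,"fingers": 1}
    - {"x": 0,"y": 30,"z": -50,"rx": 0,"ry": 0,"rz": 0,"fingers": 1}
    - {"x": 0,"y": 35,"z": -100,"rx": 0,"ry": 0,"rz": 0,"fingers": 0}
    - {"x": 10,"y": 70,"z": -100,"rx": 0,"ry": 0,"rz": -0.03,"fingers": -1}
    - {"x": 22,"y": 110,"z": -100,"rx": 0,"ry": 0,"rz": -0.06,"fingers": -1}
    - {"x": 34,"y": 150,"z": -100,"rx": 0,"ry": 0,"rz": -0.1,"fingers": -1}
    - {"x": 46,"y": 190,"z": -100,"rx": 0,"ry": 0,"rz": -0.14,"fingers": -1}
    - {"x": 60,"y": 230,"z": -100,"rx": 0,"ry": 0,"rz": -0.18,"fingers": -1}
    - {"x": 72,"y": 270,"z": -100,"rx": 0,"ry": 0,"rz": -0.22,"fingers": -1}
    - {"x": 84,"y": 310,"z": -100,"rx": 0,"ry": 0,"rz": -0.26,"fingers": -1}
    - {"x": 94,"y": 340,"z": -100,"rx": 0,"ry": 0,"rz": -0.279,"fingers": -1}
    - {"x": 99,"y": 360,"z": -100,"rx": 0,"ry": 0,"rz": -0.279,"fingers": -1}
    - {"x": 99,"y": 360,"z": -100,"rx": 0,"ry": 0,"rz": -0.279,"fingers": -1}
    - {"x": 99,"y": 360,"z": -100,"rx": 0,"ry": 0,"rz": -0.279,"fingers": -1}

```text
time_s: 7.4
tool_pos: [0.6239, -0.1144, 0.1495]
tool_rot: [-179.9, -0.0, 21.5]
force: [-0.2, -0.1, -0.4]
grip_width: 0.0867
grasp_force: 0.0
```

```bash
python3 - <<'E'
from mv import *; from jig import *
done(99,360,-100,-.279)
plan([[.6245,-.116,.039,21.4]])
from cell import vision
import cv2
from h import *
a=[]
for n in ("side","wrist"):
    c=vision.read_camera(n); np.savez(f"pics/{n}2.npz",**c); a.append(c["image"][...,::-1])
b=cv2.resize(a[0][200:400,180:400],(440,400),interpolation=3); w=cv2.resize(a[1],(360,270))
o=np.zeros((400,800,3),np.uint8); o[:,:440]=b; o[:270,440:]=w
cv2.imwrite("pics/c2.png",o)
E
```

```text
cmd [ 0.6242 -0.1162  0.15  ] 21.42
{'x': 0, 'y': 0, 'z': 111, 'rz': 0.0}
```

View pics/c2.png

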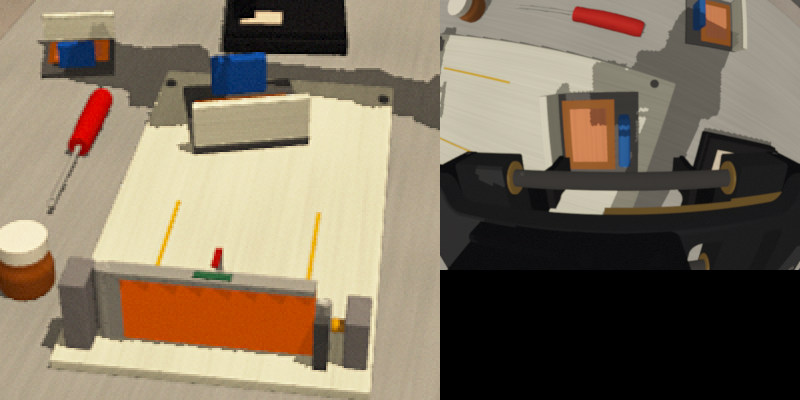

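The side view shows the door shut, with its free end beside the catch at (320,330). The wrist view shows the handle at (624,140), midway between the fingers at 545 and 690. I'll descend and grip.

drive_tool:
  moves:
    - {"x": 0,"y": 0,"z": 40,"rx": 0,"ry": 0,"rz": 0,"fingers": -1}
    - {"x": 0,"y": 0,"z": 75,"rx": 0,"ry": 0,"rz": 0,"fingers": -1}
    - {"x": 0,"y": 0,"z": 98,"rx": 0,"ry": 0,"rz": 0,"fingers": -1}
    - {"x": 0,"y": 0,"z": 111,"rx": 0,"ry": 0,"rz": 0,"fingers": -1}
    - {"x": 0,"y": 0,"z": 111,"rx": 0,"ry": 0,"rz": 0,"fingers": 0}
    - {"x": 0,"y": 0,"z": 111,"rx": 0,"ry": 0,"rz": 0,"fingers": 1}
    - {"x": 0,"y": 0,"z": 111,"rx": 0,"ry": 0,"rz": 0,"fingers": 1}
    - {"x": 0,"y": 0,"z": 111,"rx": 0,"ry": 0,"rz": 0,"fingers": 1}
    - {"x": 0,"y": 0,"z": 111,"rx": 0,"ry": 0,"rz": 0,"fingers": 1}
    - {"x": 0,"y": 0,"z": 111,"rx": 0,"ry": 0,"rz": 0,"fingers": 1}
    - {"x": 0,"y": 0,"z": 111,"rx": 0,"ry": 0,"rz": 0,"fingers": 1}
  force: 30

```text
time_s: 8.88
tool_pos: [0.6242, -0.1165, 0.0385]
tool_rot: [180.0, 0.0, 21.4]
force: [0.4, -0.3, 0.4]
grip_width: 0.0251
grasp_force: 0.0
```

drive_tool:
  moves:
    - {"x": 0,"y": 0,"z": 0,"rx": 0,"ry": 0,"rz": 0,"fingers": 1}
    - {"x": 0,"y": 0,"z": 0,"rx": 0,"ry": 0,"rz": 0,"fingers": 1}
    - {"x": 0,"y": 0,"z": 0,"rx": 0,"ry": 0,"rz": 0,"fingers": 1}

```text
time_s: 9.25
tool_pos: [0.6242, -0.1168, 0.0385]
tool_rot: [180.0, 0.0, 21.4]
force: [0.7, -1.2, -0.3]
grip_width: 0.0137
grasp_force: 30.0
```

```bash
python3 - <<'E'
from mv import *; from jig import *
done(0,0,111,0)
from cell import sensors;o=sensors.get_obs();print(o["force"],o["grip_width"],o["tool_rot"],wj(*o["tool_pos"][:2]))
E
```

```text
cmd [ 0.6242 -0.1162  0.039 ] 21.42
[ 0.71307379 -1.21062519 -0.30282823] 0.013669893766995594 [1.79976411e+02 1.87667976e-02 2.14165321e+01] [  38.52611941 -200.39390416]
```

```bash
python3 - <<'E'
from mv import *; from jig import *
plan([[*jw(0,30),.039,np.degrees(J[2])]])
E
```

```text
{'x': 26, 'y': -231, 'z': 0, 'rz': 0.279}
```

drive_tool:
  moves:
    - {"x": 1,"y": -6,"z": 0,"rx": 0,"ry": 0,"rz": 0.0,"fingers": 1}
    - {"x": 2,"y": -18,"z": 0,"rx": 0,"ry": 0,"rz": 0.02,"fingers": 1}
    - {"x": 3,"y": -32,"z": 0,"rx": 0,"ry": 0,"rz": 0.04,"fingers": 1}
    - {"x": 5,"y": -46,"z": 0,"rx": 0,"ry": 0,"rz": 0.06,"fingers": 1}
    - {"x": 7,"y": -60,"z": 0,"rx": 0,"ry": 0,"rz": 0.08,"fingers": 1}
    - {"x": 8,"y": -74,"z": 0,"rx": 0,"ry": 0,"rz": 0.1,"fingers": 1}
    - {"x": 10,"y": -88,"z": 0,"rx": 0,"ry": 0,"rz": 0.12,"fingers": 1}
    - {"x": 12,"y": -102,"z": 0,"rx": 0,"ry": 0,"rz": 0.14,"fingers": 1}
    - {"x": 13,"y": -116,"z": 0,"rx": 0,"ry": 0,"rz": 0.16,"fingers": 1}
    - {"x": 15,"y": -130,"z": 0,"rx": 0,"ry": 0,"rz": 0.18,"fingers": 1}
    - {"x": 17,"y": -144,"z": 0,"rx": 0,"ry": 0,"rz": 0.2,"fingers": 1}
    - {"x": 18,"y": -158,"z": 0,"rx": 0,"ry": 0,"rz": 0.22,"fingers": 1}
    - {"x": 20,"y": -172,"z": 0,"rx": 0,"ry": 0,"rz": 0.24,"fingers": 1}
    - {"x": 22,"y": -186,"z": 0,"rx": 0,"ry": 0,"rz": 0.26,"fingers": 1}
    - {"x": 23,"y": -200,"z": 0,"rx": 0,"ry": 0,"rz": 0.279,"fingers": 1}
    - {"x": 25,"y": -212,"z": 0,"rx": 0,"ry": 0,"rz": 0.279,"fingers": 1}
    - {"x": 26,"y": -222,"z": 0,"rx": 0,"ry": 0,"rz": 0.279,"fingers": 1}
    - {"x": 26,"y": -228,"z": 0,"rx": 0,"ry": 0,"rz": 0.279,"fingers": 1}
    - {"x": 26,"y": -231,"z": 0,"rx": 0,"ry": 0,"rz": 0.279,"fingers": 1}
    - {"x": 26,"y": -231,"z": 0,"rx": 0,"ry": 0,"rz": 0.279,"fingers": 1}

```text
time_s: 11.75
tool_pos: [0.5638, 0.1086, 0.0385]
tool_rot: [-180.0, 0.0, 5.4]
force: [0.5, -0.6, -1.1]
grip_width: 0.0138
grasp_force: 30.0
```

```bash
python3 - <<'E'
from mv import *; from jig import *
done(26,-231,0,.279)
from cell import sensors, vision;o=sensors.get_obs();print(o["force"],o["grip_width"],o["tool_rot"],wj(*o["tool_pos"][:2]),o["time_s"])
import cv2
from h import *
I={}
for n in ("scene","side"):
    c=vision.read_camera(n); np.savez(f"pics/{n}3.npz",**c); I[n]=c["image"][...,::-1]
a=cv2.resize(I["scene"][225:335,330:500],(680,440)[:2],interpolation=3); cv2.imwrite("pics/s3.png",a)
E
```

```text
cmd [0.5641 0.1084 0.039 ] 5.43
[ 0.54177854 -0.57429649 -1.09771021] 0.013806639527513685 [-1.79961619e+02  2.17009979e-02  5.43147875e+00] [-0.26694134 29.71606581] 11.75
```

View pics/s3.png

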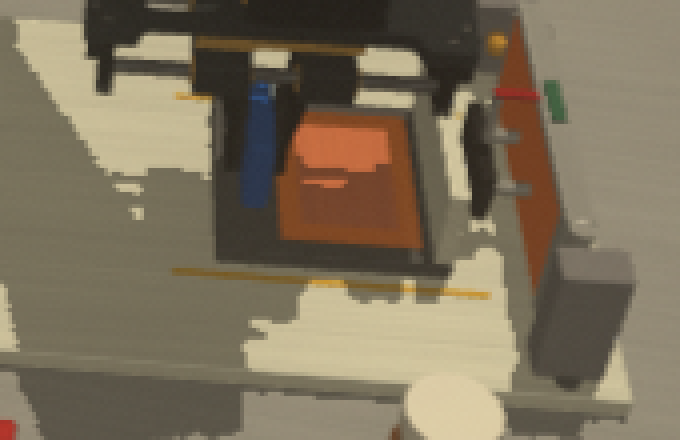

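The scene crop (×4, offset 330,225) shows the holder close to square, with its +x edge running (217,260)–(448,272) beside the yellow line (173,270)–(490,296). The buffer is at (480,150), still clear of the wall. I'll check centring with profiles and the side view.

```bash
python3 - <<'E'
from h import *; from jig import *
S=load("scene3");im=S["image"].astype(int)
for u in (388,396,404,412,420,428,436):
    v0,v1=284,302
    print(u,[(v,*im[v,u]) for v in range(v0,v1)] if u in(404,) else [im[v,u].sum() for v in range(v0,v1)],[im[v,u,0]-im[v,u,2] for v in range(v0,v1)])
# predicted pixel rows of edges for holder centred at jig x=0 
for y in (-50,0,50):
    print(y,"plate top edge",proj(S,[*jw(60,y-10+.0),.022]).round(1),"bottom",proj(S,[*jw(60,y-10),.012]).round(1),"line",proj(S,[*jw(68,y-10),.012]).round(1))
D=load("side3")["image"][200:340,190:390]; cv2.imwrite("pics/d3.png",cv2.resize(D,None,fx=4,fy=4,interpolation=3)[...,::-1])
E
```

```text
388 [np.int64(165), np.int64(163), np.int64(166), np.int64(171), np.int64(166), np.int64(166), np.int64(216), np.int64(312), np.int64(306), np.int64(257), np.int64(269), np.int64(320), np.int64(322), np.int64(316), np.int64(317), np.int64(315), np.int64(317), np.int64(316)] [np.int64(14), np.int64(15), np.int64(14), np.int64(15), np.int64(15), np.int64(15), np.int64(18), np.int64(27), np.int64(33), np.int64(73), np.int64(64), np.int64(28), np.int64(29), np.int64(28), np.int64(28), np.int64(29), np.int64(28), np.int64(28)]
396 [np.int64(163), np.int64(167), np.int64(158), np.int64(167), np.int64(171), np.int64(167), np.int64(173), np.int64(243), np.int64(312), np.int64(299), np.int64(242), np.int64(286), np.int64(313), np.int64(319), np.int64(318), np.int64(316), np.int64(317), np.int64(319)] [np.int64(15), np.int64(14), np.int64(14), np.int64(15), np.int64(14), np.int64(16), np.int64(17), np.int64(22), np.int64(29), np.int64(42), np.int64(76), np.int64(55), np.int64(28), np.int64(28), np.int64(27), np.int64(28), np.int64(28), np.int64(27)]
404 [(284, np.int64(121), np.int64(69), np.i
[... 2765 characters left out ...]
7), np.int64(163), np.int64(166), np.int64(161), np.int64(169), np.int64(168), np.int64(187), np.int64(270), np.int64(320), np.int64(312), np.int64(248), np.int64(281), np.int64(319), np.int64(371), np.int64(551)] [np.int64(14), np.int64(16), np.int64(15), np.int64(16), np.int64(15), np.int64(15), np.int64(16), np.int64(15), np.int64(15), np.int64(17), np.int64(25), np.int64(29), np.int64(35), np.int64(76), np.int64(55), np.int64(28), np.int64(34), np.int64(50)]
-50 plate top edge [[349.4 284.5]] bottom [[349.1 287.9]] line [[349.  290.7]]
0 plate top edge [[373.7 286.3]] bottom [[373.3 289.7]] line [[373.3 292.5]]
50 plate top edge [[398.3 288.2]] bottom [[397.7 291.5]] line [[397.9 294.4]]
```

View pics/d3.png

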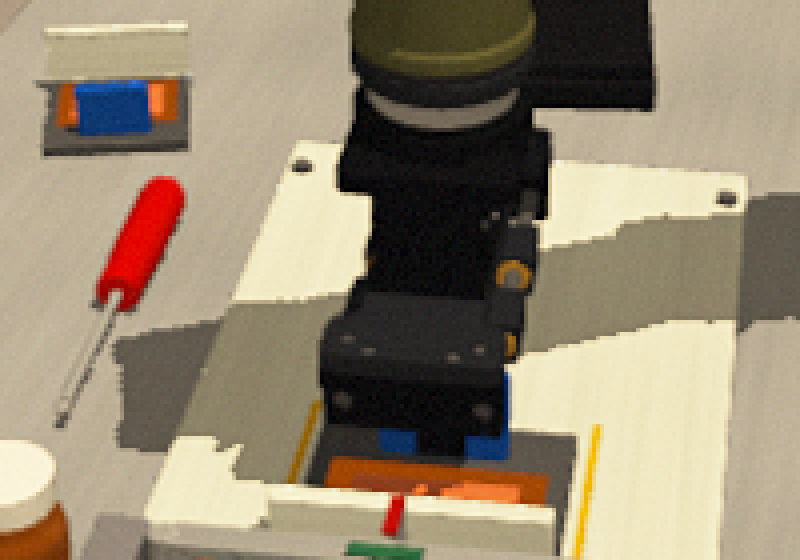

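The side crop (×4) shows the holder between the yellow lines at (302,450) and (595,450), with its plate edges at about (312,450) and (576,450) and the red pointer at (393,515). I'll get the gaps at subpixel.

```bash
python3 - <<'E'
from h import *; from jig import *
D=load("side3");im=D["image"].astype(int)
for v in (310,312,314,316,318,320):
    print(v,"R",[(int(im[v,u].sum()),int(im[v,u,0]-im[v,u,2])) for u in range(329,344)])
    print(v,"L",[(int(im[v,u].sum()),int(im[v,u,0]-im[v,u,2])) for u in range(258,274)])
    b=[]
    for x in (60,68,-60,-68):
      for z in (.022,.012):
        # jig pt at row v
        ys=np.linspace(-40,90,400); P=np.array([[*jw(x,y),z] for y in ys]); q=proj(D,P); i=abs(q[:,1]-v).argmin(); b.append((x,z,q[i,0].round(2),ys[i].round(0)))
    print(b)
E
```

```text
310 R [(242, 18), (239, 17), (245, 16), (244, 17), (250, 20), (550, 53), (681, 44), (668, 42), (606, 95), (434, 244), (521, 163), (634, 64), (679, 39), (669, 42), (663, 47)]
310 L [(372, 35), (370, 36), (377, 36), (370, 37), (372, 37), (377, 35), (343, 62), (269, 123), (238, 139), (333, 64), (365, 30), (252, 25), (116, 7), (117, 7), (139, 6), (137, 9)]
[(60, 0.022, np.float64(268.78), np.float64(32.0)), (60, 0.012, np.float64(270.33), np.float64(19.0)), (68, 0.022, np.float64(264.45), np.float64(33.0)), (68, 0.012, np.float64(266.02), np.float64(20.0)), (-60, 0.022, np.float64(333.84), np.float64(15.0)), (-60, 0.012, np.float64(334.4), np.float64(3.0)), (-68, 0.022, np.float64(338.18), np.float64(14.0)), (-68, 0.012, np.float64(338.67), np.float64(1.0))]
312 R [(250, 17), (250, 17), (259, 19), (240, 19), (262, 19), (541, 54), (683, 44), (653, 56), (552, 139), (424, 244), (573, 120), (669, 44), (676, 41), (670, 43), (664, 48)]
312 L [(376, 37), (367, 37), (386, 39), (387, 39), (373, 34), (375, 44), (318, 89), (244, 146), (325, 77), (386, 37), (303, 27), (135, 6), (116, 5), (120, 9), (
[... 2808 characters left out ...]
), (631, 76), (496, 187), (427, 241), (595, 99), (671, 40), (669, 44), (672, 43), (671, 44), (668, 46)]
320 L [(397, 40), (374, 37), (337, 35), (310, 75), (224, 137), (256, 116), (346, 56), (337, 31), (206, 17), (82, 6), (104, 4), (106, 4), (111, 18), (186, 101), (229, 161), (226, 159)]
[(60, 0.022, np.float64(265.55), np.float64(61.0)), (60, 0.012, np.float64(267.15), np.float64(49.0)), (68, 0.022, np.float64(261.11), np.float64(62.0)), (68, 0.012, np.float64(262.74), np.float64(50.0)), (-60, 0.022, np.float64(332.22), np.float64(44.0)), (-60, 0.012, np.float64(332.78), np.float64(32.0)), (-68, 0.022, np.float64(336.65), np.float64(43.0)), (-68, 0.012, np.float64(337.14), np.float64(31.0))]
```

Relative to the yellow lines the holder sits about 0.8 mm towards -x, so I'll shift it +1 mm. Then I'll advance gently to the buffer, which is about 13 mm away.

drive_tool:
  moves:
    - {"x": 1,"y": -2,"z": 0,"rx": 0,"ry": 0,"rz": 0,"fingers": 1}
    - {"x": 1,"y": -4,"z": 0,"rx": 0,"ry": 0,"rz": 0,"fingers": 1}
    - {"x": 1,"y": -6,"z": 0,"rx": 0,"ry": 0,"rz": 0,"fingers": 1}
    - {"x": 1,"y": -8,"z": 0,"rx": 0,"ry": 0,"rz": 0,"fingers": 1}
    - {"x": 1,"y": -10,"z": 0,"rx": 0,"ry": 0,"rz": 0,"fingers": 1}
    - {"x": 1,"y": -11,"z": 0,"rx": 0,"ry": 0,"rz": 0,"fingers": 1}
    - {"x": 1,"y": -11,"z": 0,"rx": 0,"ry": 0,"rz": 0,"fingers": 1}

```text
time_s: 12.72
tool_pos: [0.564, 0.1196, 0.0385]
tool_rot: [-180.0, -0.0, 5.5]
force: [0.6, -1.6, -2.6]
grip_width: 0.0134
grasp_force: 30.0
```

drive_tool:
  moves:
    - {"x": 0,"y": -1,"z": 0,"rx": 0,"ry": 0,"rz": 0,"fingers": 1}
    - {"x": 0,"y": -2,"z": 0,"rx": 0,"ry": 0,"rz": 0,"fingers": 1}
    - {"x": 0,"y": -3,"z": 0,"rx": 0,"ry": 0,"rz": 0,"fingers": 1}
    - {"x": 0,"y": -4,"z": 0,"rx": 0,"ry": 0,"rz": 0,"fingers": 1}
    - {"x": 0,"y": -5,"z": 0,"rx": 0,"ry": 0,"rz": 0,"fingers": 1}
    - {"x": 0,"y": -6,"z": 0,"rx": 0,"ry": 0,"rz": 0,"fingers": 1}
    - {"x": 0,"y": -6,"z": 0,"rx": 0,"ry": 0,"rz": 0,"fingers": 1}

```text
time_s: 13.6
tool_pos: [0.5635, 0.1232, 0.0385]
tool_rot: [179.9, 0.0, 5.4]
force: [-0.2, -6.2, 0.6]
grip_width: 0.0139
grasp_force: 30.0
```

drive_tool:
  moves:
    - {"x": 0,"y": -1,"z": 0,"rx": 0,"ry": 0,"rz": 0,"fingers": 1}
    - {"x": 0,"y": -2,"z": 0,"rx": 0,"ry": 0,"rz": 0,"fingers": 1}
    - {"x": 0,"y": -3,"z": 0,"rx": 0,"ry": 0,"rz": 0,"fingers": 1}
    - {"x": 0,"y": -4,"z": 0,"rx": 0,"ry": 0,"rz": 0,"fingers": 1}
    - {"x": 0,"y": -5,"z": 0,"rx": 0,"ry": 0,"rz": 0,"fingers": 1}
    - {"x": 0,"y": -5,"z": 0,"rx": 0,"ry": 0,"rz": 0,"fingers": 1}
    - {"x": 0,"y": -5,"z": 0,"rx": 0,"ry": 0,"rz": 0,"fingers": 1}

```text
time_s: 14.48
tool_pos: [0.5631, 0.126, 0.0385]
tool_rot: [179.7, 0.1, 5.3]
force: [-0.8, -10.7, 2.0]
grip_width: 0.0139
grasp_force: 30.0
```

```bash
python3 - <<'E'
from mv import *; from jig import *
done(1,-11,0,0);done(0,-6,0,0);done(0,-5,0,0)
from cell import sensors, vision;o=sensors.get_obs();print(o["force"],o["grip_width"],o["tool_rot"],wj(*o["tool_pos"][:2]),o["time_s"])
import cv2
from h import *
I={}
for n in ("scene","side"):
    c=vision.read_camera(n); np.savez(f"pics/{n}4.npz",**c); I[n]=c["image"][...,::-1]
a=cv2.resize(I["scene"][235:315,370:490],(600,400),interpolation=3);b=cv2.resize(I["side"][310:375,230:360],(600,300)[:2],interpolation=3)[:200]
cv2.imwrite("pics/s4.png",np.vstack([a,b]))
for n in I: 
    print(n)
S,D=load("scene4"),load("side4")
def cen(c,lo,hi,box,vmin=60,smin=110):
    x0,x1,y0,y1=box; h=cv2.cvtColor(c["image"],cv2.COLOR_RGB2HSV)[y0:y1,x0:x1]
    m=((h[...,0]>=lo)&(h[...,0]<=hi)&(h[...,1]>smin)&(h[...,2]>vmin)); v,u=np.nonzero(m); return np.array([u.mean()+x0,v.mean()+y0,len(u)]).round(1)
im=S["image"].astype(int)
for u in (400,410,420,430,440):
    col=im[284:304,u]; s=col.sum(1); d=col[:,0]-col[:,2]; k=int(np.argmax(d[6:]-0))+6; w=np.clip(d[k-2:k+3]-45,0,None)
    print(u,s.tolist(),d.tolist())
D_=D["image"].astype(int)
for v in (314,318,320,322,324,326):
    print(v,"R",[(int(D_[v,u].sum()),int(D_[v,u,0]-D_[v,u,2])) for u in range(327,342)])
    print(v,"L",[(int(D_[v,u].sum()),int(D_[v,u,0]-D_[v,u,2])) for u in range(256,272)])
E
```

```text
cmd [0.564  0.1194 0.039 ] 5.43
cmd [0.5635 0.1254 0.039 ] 5.43
cmd [0.563  0.1304 0.039 ] 5.43
[ -0.7659326  -10.65310898   1.9894393 ] 0.013881127523904947 [1.79715778e+02 8.14289800e-02 5.28087161e+00] [ 0.67068421 47.07070322] 14.475
scene
side
400 [165, 163, 165, 168, 168, 162, 167, 191, 298, 307, 254, 269, 317, 318, 321, 318, 319, 318, 317, 320] [14, 15, 14, 14, 15, 15, 14, 17, 26, 33, 73, 64, 28, 29, 29, 29, 28, 29, 28, 28]
410 [236, 210, 167, 163, 168, 172, 165, 171, 214, 316, 309, 248, 284, 312, 319, 322, 316, 320, 321, 319] [88, 73, 18, 15, 15, 14, 13, 13, 18, 28, 35, 77, 55, 28, 30, 30, 28, 28, 29, 30]
420 [238, 227, 191, 160, 160, 164, 173, 164, 172, 238, 318, 319, 419, 517, 537, 558, 553, 548, 557, 548] [92, 88, 57, 15, 16, 14, 14, 15, 15, 21, 31, 66, 136, 74, 47, 49, 50, 49, 49, 49]
430 [237, 235, 229, 178, 159, 161, 164, 161, 168, 188, 284, 316, 274, 255, 311, 313, 323, 368, 551, 559] [91, 91, 85, 40, 16, 15, 16, 16, 15, 17, 25, 34, 63, 69, 34, 28, 30, 34, 49, 50]
440 [241, 232, 236, 234, 165, 165, 166, 168, 161, 166, 197, 356, 538, 404, 327, 443, 543, 549, 549, 559] [
[... 1524 characters left out ...]
), (255, 19), (255, 20), (258, 21), (420, 38), (630, 55), (676, 46), (677, 37), (590, 106), (426, 244), (528, 147), (637, 58), (674, 42), (674, 45), (677, 42)]
324 L [(384, 40), (384, 40), (376, 35), (374, 44), (314, 87), (235, 141), (316, 77), (372, 38), (258, 23), (118, 5), (122, 2), (131, 4), (118, 0), (196, 86), (233, 163), (235, 159)]
326 R [(245, 17), (254, 21), (257, 20), (214, 16), (511, 49), (680, 47), (677, 40), (646, 59), (538, 153), (434, 244), (601, 102), (678, 36), (675, 43), (669, 46), (675, 43)]
326 L [(366, 36), (366, 36), (360, 32), (330, 73), (233, 143), (279, 107), (360, 55), (285, 26), (125, 8), (110, 8), (115, 7), (128, 2), (157, 57), (209, 140), (240, 164), (231, 162)]
```

View pics/s4.png

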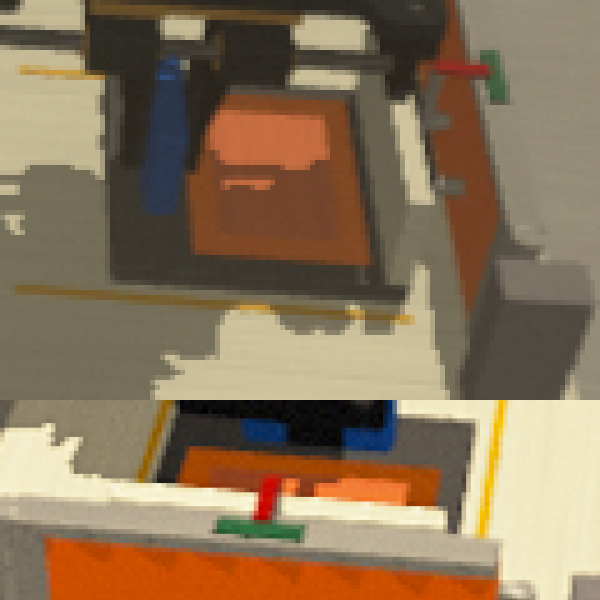

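The pointer tip (scene crop (490,70)) has just reached the green mark. I'll measure how far the pointer travelled to get the true buffer compression.

```bash
cat > ptr.py <<'E'
import sys
from h import *; from jig import *
def red(c,box):
    x0,x1,y0,y1=box; im=c["image"].astype(float)[y0:y1,x0:x1]; w=np.clip(im[...,0]-2.2*im[...,1]-0.0,0,None)*(im[...,1]-im[...,2]<25)
    return im,w
def green(c,box):
    x0,x1,y0,y1=box; im=c["image"].astype(float)[y0:y1,x0:x1]; w=np.clip(im[...,1]-1.15*im[...,0],0,None); return w
for k in sys.argv[1:]:
    S,D=load("scene"+k),load("side"+k)
    for n,c,box in (("scene",S,(440,480,235,265)),("side",D,(270,310,320,348))):
        _,w=red(c,box); w[w<15]=0; g=green(c,box); g[g<8]=0
        v,u=np.mgrid[box[2]:box[3],box[0]:box[1]]; f=lambda w:(round((u*w).sum()/w.sum(),2),round((v*w).sum()/w.sum(),2),int((w>0).sum()))
        print(k,n,"red",f(w),"ext",u[w>0].min(),u[w>0].max(),v[w>0].min(),v[w>0].max(),"green",f(g),"ext",u[g>0].min(),u[g>0].max(),v[g>0].min(),v[g>0].max())
        P=plane(c,[f(w)[:2],f(g)[:2]],.088); print("   jig red",wj(*P[0,:2]).round(1),"green",wj(*P[1,:2]).round(1))
E
python3 ptr.py 3 4; python3 - <<'E'
import cv2,numpy as np
a=np.load("pics/scene4.npz")["image"][235:262,445:478]; b=np.load("pics/side4.npz")["image"][318:345,270:303]
cv2.imwrite("pics/p4.png",cv2.resize(np.hstack([a,b]),None,fx=12,fy=12,interpolation=cv2.INTER_NEAREST)[...,::-1])
E
```

```text
3 scene red (np.float64(458.25), np.float64(247.76), 19) ext 454 463 247 249 green (np.float64(468.34), np.float64(249.87), 28) ext 467 470 245 254
   jig red [ -2.3 155.8] green [  2.2 175.2]
3 side red (np.float64(288.05), np.float64(328.46), 33) ext 286 290 324 333 green (np.float64(285.62), np.float64(337.64), 60) ext 277 295 336 340
   jig red [  1.1 154.6] green [  1.1 176.8]
4 scene red (np.float64(461.66), np.float64(248.05), 21) ext 457 466 247 249 green (np.float64(468.66), np.float64(250.36), 22) ext 467 470 245 254
   jig red [ -2.1 162.5] green [  3.6 175.6]
4 side red (np.float64(287.39), np.float64(330.7), 36) ext 285 290 326 335 green (np.float64(286.48), np.float64(336.95), 64) ext 277 309 320 340
   jig red [  1.2 160.1] green [1.00e-01 1.75e+02]
```

View pics/p4.png

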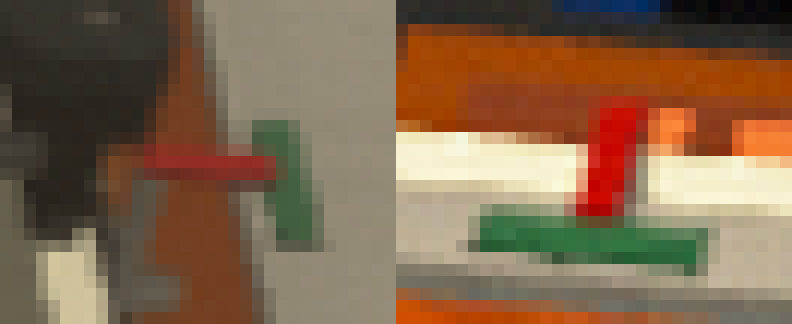

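The pointer has moved about 6.2 mm, so roughly 7.5 N on the buffer, and its tip is at the mark's edge. The mark sits at jig y ≈ 176, which confirms the door is shut. It needs about 2 mm more.

drive_tool:
  moves:
    - {"x": 0,"y": -1,"z": 0,"rx": 0,"ry": 0,"rz": 0,"fingers": 1}
    - {"x": 0,"y": -2,"z": 0,"rx": 0,"ry": 0,"rz": 0,"fingers": 1}
    - {"x": 0,"y": -3,"z": 0,"rx": 0,"ry": 0,"rz": 0,"fingers": 1}
    - {"x": 0,"y": -3,"z": 0,"rx": 0,"ry": 0,"rz": 0,"fingers": 1}
    - {"x": 0,"y": -3,"z": 0,"rx": 0,"ry": 0,"rz": 0,"fingers": 1}
    - {"x": 0,"y": -3,"z": 0,"rx": 0,"ry": 0,"rz": 0,"fingers": 1}

```text
time_s: 15.32
tool_pos: [0.5629, 0.1276, 0.0385]
tool_rot: [179.6, 0.1, 5.2]
force: [-1.0, -12.9, 2.9]
grip_width: 0.0135
grasp_force: 30.0
```

```bash
python3 - <<'E'
from mv import *; from jig import *
done(0,-3,0,0)
from cell import sensors, vision
for n in ("scene","side"):
    np.savez(f"pics/{n}5.npz",**vision.read_camera(n))
o=sensors.get_obs();print(o["force"],o["grip_width"],o["tool_rot"],o["tool_pos"],wj(*o["tool_pos"][:2]),o["time_s"])
E
python3 ptr.py 5
```

```text
cmd [0.5627 0.1334 0.039 ] 5.43
[ -0.42329535 -12.56409487   3.21533985] 0.013681233111647699 [1.79626201e+02 1.04359485e-01 5.23229881e+00] [0.56294167 0.12761114 0.03848653] [ 0.63779395 48.72684874] 15.425
5 scene red (np.float64(462.67), np.float64(248.18), 21) ext 458 467 247 249 green (np.float64(468.66), np.float64(250.76), 18) ext 467 470 245 254
   jig red [ -1.9 164.5] green [  4.9 175.4]
5 side red (np.float64(287.17), np.float64(331.46), 37) ext 285 290 327 336 green (np.float64(287.3), np.float64(336.23), 65) ext 277 309 320 340
   jig red [  1.3 162. ] green [ -0.9 173.1]
```

Travel is about 8.05 mm, so roughly 9.7 N, with the pointer over the mark. The wrist has flexed 0.4° in roll and 0.2° in yaw under load, so I'll trim it square and flat.

drive_tool:
  moves:
    - {"x": 0,"y": 0,"z": 0,"rx": 0.004,"ry": 0,"rz": -0.002,"fingers": 1}
    - {"x": 0,"y": 0,"z": 0,"rx": 0.007,"ry": 0.0,"rz": -0.003,"fingers": 1}
    - {"x": 0,"y": 0,"z": 0,"rx": 0.007,"ry": 0.0,"rz": -0.003,"fingers": 1}
    - {"x": 0,"y": 0,"z": 0,"rx": 0.007,"ry": 0.0,"rz": -0.003,"fingers": 1}

```text
time_s: 15.92
tool_pos: [0.5629, 0.1277, 0.0385]
tool_rot: [-180.0, 0.1, 5.4]
force: [-1.0, -12.4, 3.1]
grip_width: 0.0137
grasp_force: 30.0
```

```bash
python3 - <<'E'
from jig import *
from h import *
from cell import sensors, vision
for n in ("scene","side"):
    np.savez(f"pics/{n}6.npz",**vision.read_camera(n))
o=sensors.get_obs();print(o["force"],o["wrist_torque"],o["grip_width"],o["tool_rot"],o["tool_pos"],wj(*o["tool_pos"][:2]),o["time_s"])
# +x side: plate bottom edge vs yellow line (scene), and edges in side, subpixel
def cross(s,lo,hi,t): # first rising crossing
    for i in range(lo,hi):
        if s[i]<t<=s[i+1]: return i+(t-s[i])/(s[i+1]-s[i])
S,D=load("scene6"),load("side6"); im=S["image"].astype(int)
for u in range(396,442,6):
    s=im[:,u].sum(1); d=(im[:,u,0]-im[:,u,2]).astype(float); e=cross(s,287,297,240); i=int(e); r=np.arange(i+2,i+7); w=np.clip(d[r]-50,0,None)
    a=plane(S,[[u,e],[u,(r*w).sum()/w.sum()]],.012); j=[wj(*p[:2]) for p in a]; print("scene edge",j[0].round(1),"line x",j[1][0].round(1),"gap",(j[1][0]-j[0][0]).round(1))
im=D["image"].astype(int)
for v in range(316,328,2):
    s=im[v].sum(1); d=(im[v,:,0]-im[v,:,2]).astype(float); e=cross(s,324,336,465); i=int(e); r=np.arange(i+2,i+9); w=np.clip(d[r]-50,0,None)
    a=plane(D,[[e,v],[(r*w).sum()/w.sum(),v]],.012); j=[wj(*p[:2]) for p in a]; print("side -x edge",j[0].round(1),"line",j[1].round(1),"gap",(j[0][0]-j[1][0]).round(1))
E
python3 ptr.py 6
```

```text
[ -1.12845693 -12.30571946   2.52095536] [-2.62329341  0.16555469 -0.17256018] 0.01367518527478349 [-1.79978999e+02  1.03164967e-01  5.41219020e+00] [0.56292576 0.12767995 0.03846395] [ 0.62845058 48.79684866] 16.025
scene edge [59.4 36.5] line x 67.7 gap 8.3
scene edge [59.4 48.7] line x 67.3 gap 7.9
scene edge [59.8 60.9] line x 67.6 gap 7.8
scene edge [59.1 73.1] line x 67.3 gap 8.2
scene edge [59.5 85.3] line x 68.0 gap 8.6
scene edge [59.  97.4] line x 67.5 gap 8.5
scene edge [ 59.3 109.5] line x 68.1 gap 8.8
scene edge [ 59.3 121.6] line x 67.7 gap 8.4
side -x edge [-57.9  20.9] line [-67.1  19.6] gap 9.2
side -x edge [-58.2  26.7] line [-67.   25.5] gap 8.9
side -x edge [-58.3  32.5] line [-67.1  31.3] gap 8.8
side -x edge [-58.7  38.3] line [-67.2  37.1] gap 8.5
side -x edge [-58.3  44. ] line [-67.3  42.8] gap 9.0
side -x edge [-58.3  49.7] line [-67.2  48.5] gap 8.9
6 scene red (np.float64(462.58), np.float64(248.15), 20) ext 458 467 247 249 green (np.float64(468.67), np.float64(250.8), 18) ext 467 470 245 254
   jig red [ -2.  164.3] green [  5.  175.4]
6 side red (np.float64(287.17), np.float64(331.51), 36) ext 285 290 327 336 green (np.float64(287.48), np.float64(336.12), 67) ext 277 309 320 340
   jig red [  1.2 162.1] green [ -1.1 172.8]
```

The holder is centred to about 0.3 mm (gaps 8.3 and 8.9 mm), square, and pressed steadily at about 10 N. I'm handing it in.

```bash
python3 -c "
from cell import workorder
print(workorder.sign_off())"
```

```text
the job is handed in; nothing more can be done
None
```

I pushed the door shut and slid the middle-sized holder against the buffer. It is still held there, pressing at about 10 N, square and flat to within what I could measure, and centred between the yellow lines to about 0.3 mm. The job was handed in at about 16 s, and the arm never went near the mask box, screwdriver or screw jar.

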